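# Load a slide carrier into a slide warmer

## Robot

A 7-joint arm with a two-finger parallel gripper is mounted at the origin on a cart in front of the work surface, level with it; the furniture and walls round the work are solid. World frame = base frame: x ahead of the robot, y to its left, z up, the work surface at z = 0. Lengths are in m, angles in rad, forces in N, time in s.
With the tool pointing down it reaches from about 0.35 to 0.9 m from the base axis. Payload 8.1 kg.
Tool frame: the origin (TCP) lies on the centre line of the jaws, within the pads' length; the fingertips stand 11 mm ahead of it and the grasp point (between the pads) lies 8 mm behind it (arm.nose_length is the distance from the TCP to the fingertips, in m); z points along the fingers, y is the line along which they close (so a half turn about z gives the same grasp; the last joint's range is limited). The gripper opens to 92 mm and grips with 3 to 60 N. Pads are 19 mm wide; open, the fingers measure 130 mm over their backs; the gripper's body (75 mm by 190 mm) begins 47 mm behind the grasp point.
Start: joints at [-1.321, 0.434, 0.025, 1.573, -0.012, 1.134, -0.075], TCP at [0.216, 0.587, 0.238] pointing down, gripper open.
Joint ranges: [-2.62, 2.62], [-0.44, 2.09], [-1.27, 1.32], [0.08, 2.57], [-1.32, 4.46], [0.12, 2], [-2.74, 2.74]. Speed limits (rad/s): [2.22, 2.22, 3.01, 3.01, 3.14, 3.14, 3.14].

## Interface

Orientations are given as a rotation vector (axis times angle).
In Python, from cell import arm gives the robot as it stands.
- The arm moves only by the tool jog_arm, never from a script. Its argument "moves" is a list of rows, each a list of 4 numbers: the shift along the tool's x, y, z in m, then the turn about the tool's z in rad. In form: [[tx, ty, tz, spin], ...]. A call has 1 to 20 rows; each row is the pose to reach, as a shift and turn from the pose commanded when the call began, along the tool's axes at that moment; what a row does not reach only later rows make up. A row lasts 1/8 s, in which the tool goes at most 62.5 mm and 10.7 degrees, less where a joint would pass 70% of its speed; a pose out of reach is approached as far as the arm can. A call with a gripper value outside its range is refused whole. "hand" is the finger opening in m, from 0 to 0.0918, set as the call begins (left out, the last holds). The fingers move at their own pace and stop on an object; "newtons" is the grip in N (left out, the last holds). Time passes only in rows, so rows that repeat a pose let the fingers close. It gives the time, the measured TCP pose, the force, the opening and the grip force at its end, in the units of the state.
- arm.observe(): the state, without advancing time (a new reading comes with each control period).
- arm.get_image(name): name is "scene" or "top" or "wrist"; returns a dict with "color" (384x512x3 uint8, red, green, blue), "z_map" (384x512 float32, m along the optical axis (not along the pixel's ray), 0 where there is no reading), "fx", "fy", "cx", "cy" (pixels), "rvec" (rotation vector, rad) and "tvec" (3), from world to camera coordinates, as OpenCV has them. Camera axes: x right, y down, z forward; pixel columns grow to the right and rows downward; lengths in m; the calibration is good to about 2 mm. A picture is of the moment at which its call begins.
- arm.sign_off(): hands the job in; it is judged then, once.
The state is a dict: "clock": time; "joints": joint angles; "dq": joint speeds; "joint_efforts": joint torques, N m; "position": TCP position; "ee_rot": TCP orientation; "force": force on the tool from outside, world axes, zero at the start; "ft_torque": the same for the moment, N m; "width": opening from 0.0 (shut) to 1.0 (fully open); "gripper_force": force on a finger pad.
Only numpy, scipy, OpenCV 4.12 (cv2) and the standard library are available. Lean on these libraries where they do the work, as an engineer would, in place of code of your own. Each camera call takes 0.05 s, during which the arm holds its last target. There are 200 camera calls.

## Task

Load the slide warmer: fold its lid right back, then lift the slide carrier by its handle and lower it gently over the two locating pins (either way round) until it lies flush on the hot plate. Keep the carrier level all the way, because the slides lie loose in it. Then fold the lid fully shut and switch the warmer on by pressing down the raised right-hand end of its red rocker, without disturbing the bottles, jars and dishes around.

Things in the scene. Friction and masses are not known exactly. Their poses are not given: they have to be found in the camera images.
- warmer: Slide warmer: white bench instrument, fixed, 205 (x) x 165 (y) x 55 mm without lid. Origin: centre of its underside; x points from its front (grey sloping control panel, faces the robot) to its rear (lid hinge), y to its left. Its top is a dark hot plate 126 x 136 mm at 55 mm height, centred at (35, 0). Two steel locating pins stand on it at (-10, 0) and (80, 0) mm.
- plate_center (a point): Point on the top face of the hot plate, midway between the two pins; axes as the warmer's. The pins stand 45 mm before and behind it: 8 mm in diameter up to 10 mm above the hot plate, then tapering to 3 mm at 17 mm.
- lid_hinge (a point): Middle of the lid's hinge line, at the rear edge of the warmer at hot plate height, (100, 0, 55) mm in the warmer's frame. The hinge line runs along the warmer's y.
- lid (a joint): Lid angle, rad: 0 = shut, grows as it folds up and back, stop at 1.7 (a little past upright). Stiff hinge: the lid stays where it is left; 2 to 4 N at the handle moves it. The lid is a white hood with a clear window, open below, 130 (front to rear) x 152 x 48 mm high, walls 3 mm.
- lid_handle (a point): Middle of the lid's black bar handle: round bar, 10 mm in diameter, 50 mm long, parallel to the hinge, 45 mm off the hood's front wall (40 mm clear gap behind it). With the lid shut it is 175 mm in front of the hinge line and 25 mm above it; it moves with the lid.
- carrier: Slide carrier: loose aluminium plate 116 (x) x 126 (y) x 8 mm, 0.3 to 0.6 kg, four specimen slides lying along its x. Origin: centre of its underside, z up. Starts on the bench left of the warmer. Through it, on its x axis: a round hole 9.8 mm wide at x = -45 mm and a slot 13.8 x 9.8 mm at x = +45 mm; they fit the warmer's pins either way round.
- carrier_handle (a point): Middle of the carrier's black bridge handle, 34 mm above the carrier's underside, over its centre: a bar 62 mm long along the carrier's x, 12 mm wide (y), 12 mm high, on two round posts; grip it across y from above.
- rocker (a joint): Red rocker switch on the right of the sloping control panel, rad: 0 = off (its right-hand end stands up), 0.5 = on (right-hand end pressed down). It stays where it is left; about 3 N at the end flips it.
- rocker_on (a point): Point to press: top of the right-hand end of the rocker (14 mm right of its pivot), straight down; it goes down about 7 mm. The rocker is 18 mm (front to rear) x 38 mm; the panel around it lies about 10 mm below this raised end.
- staining_jar: Bystander: staining jar with violet content and black lid, 53 mm in diameter, 98 mm high; origin at the centre of its underside.
- dropper_bottle: Bystander: small white dropper bottle with an orange cap, 29 mm in diameter, 85 mm high; origin at the centre of its underside.
- red_petri: Bystander: closed petri dish with red content, 62 mm in diameter, 15 mm high; origin at the centre of its underside.
Mind the look-alikes: they are no part of the job. Of the things that look like the carrier, the larger one is meant.

How it is judged:
By the outcome, as a careful person would: the job done as asked, in the order asked, and still so for the second after the job is handed in, with the robot touching nothing.
It also fails if it takes over 72 s, if anything falls off the work surface, if the arm or the gripper's body presses on something with over 40 N, if the wrist force passes 120 N, or if a joint passes its speed limit or range.

## Working session

There is one attempt and no reset: what is moved stays moved. The work goes in short steps, Python scripts to look and compute and a tool call to move; the robot and the scene stay as the last step left them, time stands still between calls to the robot, and variables do not carry over. Pictures are saved under pics/ and viewed, at most 12 in all, crops included, and the job is handed in when it is done.

Besides the shell and the picture viewer there is one more tool, called after "Call:" as name([rows], argument=value, ...), one row to a line, values as JSON. jog_arm: Moves the arm, as the interface text tells. Its arguments: {"type":"object","properties":{"moves":{"type":"array"},"hand":{"type":"number"},"newtons":{"type":"number"}},"required":["moves"]}

```bash
mkdir -p pics
cat > h.py <<'E'
from cell import arm
import numpy as np, cv2
from scipy.spatial.transform import Rotation as R
def world(im):
    z=im["z_map"];h,w=z.shape
    u,v=np.meshgrid(np.arange(w),np.arange(h))
    p=np.stack([(u-im["cx"])/im["fx"]*z,(v-im["cy"])/im["fy"]*z,z],-1)
    M=cv2.Rodrigues(np.array(im["rvec"],float))[0]
    P=(p-np.array(im["tvec"]).ravel())@M
    P[z==0]=np.nan
    return P
def save(im,n,crop=None,s=1):
    c=im["color"][:,:,::-1]
    if crop: c=c[crop[0]:crop[1],crop[2]:crop[3]]
    cv2.imwrite("pics/"+n,cv2.resize(c,None,fx=s,fy=s,interpolation=cv2.INTER_CUBIC))
E
python3 - <<'E'
from h import *
a=arm.get_image("top");b=arm.get_image("scene")
np.savez("top0.npz",P=world(a),**a);np.savez("sc0.npz",P=world(b),**b)
save(a,"top0.png",s=1.5);save(b,"sc0.png",s=1.5)
o=arm.observe();print(o["clock"],o["position"],o["ee_rot"],o["width"],R.from_rotvec(o["ee_rot"]).as_matrix().round(3))
E
```

```text
0.1 [0.21582862 0.58608479 0.23702105] [-5.51379947e-01 -3.09268737e+00  2.23110455e-03] 1.0006687146213364 [[-0.938  0.346 -0.   ]
 [ 0.346  0.938 -0.001]
 [-0.    -0.001 -1.   ]]
```

View pics/top0.png

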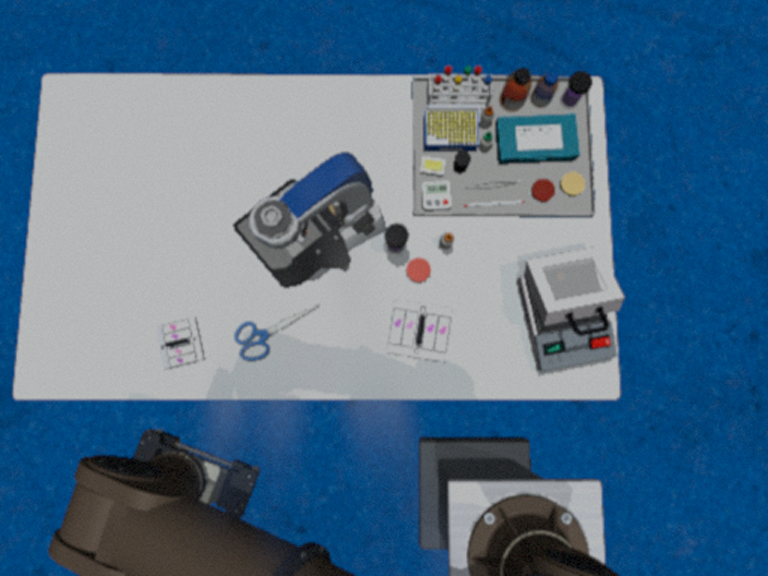

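View pics/sc0.png

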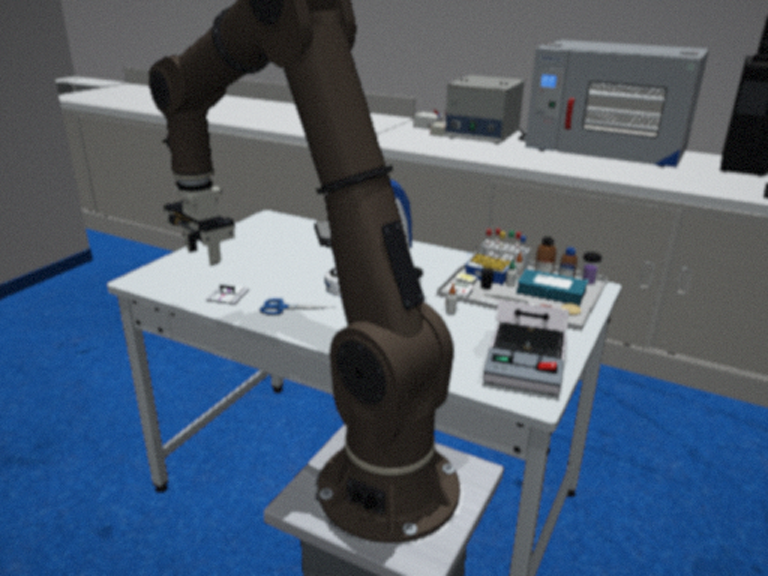

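The top view shows the warmer at about (570,310) with its lid part open, the larger carrier at (420,332) with a black handle, and the small look-alike at (180,343). The jar (396,237), dropper (447,240) and red petri (418,270) stand behind the carrier. Next I measure them.

Run:
```python
from h import *
d=np.load("top0.npz");P=d["P"];c=d["color"].astype(int)
im=d["color"]
hsv=cv2.cvtColor(im,cv2.COLOR_RGB2HSV)
print("cam",d["fx"],d["tvec"], np.nanmedian(P[150:200,30:100,2]))
def roi(m,x0,x1,y0,y1):
    k=np.zeros_like(m);k[y0:y1,x0:x1]=m[y0:y1,x0:x1];return k
def stat(n,m):
    q=P[m];q=q[~np.isnan(q[:,0])];ys,xs=np.nonzero(m);
    print(n,m.sum(),"px",xs.min(),xs.max(),ys.min(),ys.max(),"med",np.median(q,0).round(4),"mn",np.percentile(q,3,0).round(4),"mx",np.percentile(q,97,0).round(4))
    return q
V=hsv[...,2];S=hsv[...,1];H=hsv[...,0]
# carrier
m=roi(V<70,255,305,195,240)
q=stat("chandle",m); r=cv2.minAreaRect(q[:,:2].astype(np.float32)*1000);print(r)
m=roi((P[...,2]>.004)&(P[...,2]<.02),252,308,192,245);q=stat("cplate",m);print(cv2.minAreaRect(q[:,:2].astype(np.float32)*1000))
m=roi((S>150)&((H<8)|(H>172))&(V>120),385,412,220,238);q=stat("rocker",m);print(cv2.minAreaRect(q[:,:2].astype(np.float32)*1000))
m=roi((S>120)&(H>60)&(H<95),355,380,225,240);stat("green",m)
m=roi((V<60),375,410,205,224);stat("lidhandle?",m)
m=roi((P[...,2]>.02),340,420,155,252);q=stat("warmer",m)
for lo in np.arange(.02,.2,.01):
    k=m&(P[...,2]>=lo)&(P[...,2]<lo+.01)
    if k.sum()>3: print(round(lo,2),k.sum(),np.percentile(P[k][:,:2],[2,98],axis=0).round(3).tolist())
m=roi((P[...,2]>.006),255,310,140,190)
n,l=cv2.connectedComponents(m.astype(np.uint8))
for i in range(1,n):
    if (l==i).sum()>15: stat("by",l==i)
# depth grid around warmer
for v in range(160,252,4): print(v,[int(x*1000) if x==x else -1 for x in P[v,344:420:5,2]])
```

```text
cam 393.0632319570633 [0.28053615 0.54155744 1.20308025] -0.0009405539297918577
chandle 50 px 278 282 211 228 med [0.4587 0.2167 0.0396] mn [0.4336 0.2103 0.0353] mx [0.4856 0.2232 0.0427]
((460.17596435546875, 216.4066619873047), (8.362091064453125, 55.01424789428711), 79.97195434570312)
cplate 1297 px 253 307 192 244 med [0.4612 0.218  0.0082] mn [0.4038 0.1558 0.0044] mx [0.5223 0.2789 0.0131]
((468.7415466308594, 213.69052124023438), (175.5305633544922, 167.70120239257812), 89.99315643310547)
rocker 59 px 395 406 225 231 med [ 0.4325 -0.1526  0.0566] mn [ 0.4236 -0.1678  0.0514] mx [ 0.4416 -0.138   0.0625]
((432.9901123046875, -152.79928588867188), (16.40161895751953, 31.587045669555664), 7.97695255279541)
green 52 px 363 375 229 234 med [ 0.4207 -0.0592  0.0483] mn [ 0.4145 -0.0745  0.0436] mx [ 0.4298 -0.0426  0.0532]
lidhandle? 230 px 375 405 205 223 med [ 0.47   -0.1089  0.1453] mn [ 0.4433 -0.152   0.0514] mx [ 0.4907 -0.0627  0.1625]
warmer 4350 px 345 415 164 247 med [ 0.4996 -0.0786  0.1088] mn [ 0.3961 -0.1673  0.0371] mx [ 0.6045 -0.0032  0.156 ]
0.02 54 [[0.391, -0.02
[... 2082 characters left out ...]
 49, 136, 126, 121, 142, 52, 57, 57, 54, 149, -2, -773, -774]
216 [-1, -2, 42, 52, 51, 52, 56, 56, 54, 51, 55, 55, 159, -2, -774, -784]
220 [1, 3, 40, 53, 48, 44, 57, 50, 161, 158, 164, 157, 51, 0, -779, -771]
224 [0, 1, 23, 55, 51, 51, 50, 50, 51, 48, 50, 49, 53, -2, -778, -775]
228 [0, 0, 17, 49, 50, 49, 52, -1, 49, 42, 53, 56, 66, 39, -780, -773]
232 [0, -1, 0, 47, 47, 45, 45, 47, 44, 40, 45, 41, 43, 44, -784, -785]
236 [3, -2, 2, 40, 47, 45, 46, 42, 41, 42, 41, 37, 36, 36, -777, -779]
240 [-10, 4, 0, 41, 42, 42, 41, 38, 40, 40, 35, 0, 5, 0, -778, -780]
244 [0, 0, 0, 30, 37, 38, 35, -3, 1, 1, -2, -2, -1, 5, -771, -788]
248 [-1, -1, -4, -1, -1, 0, -1, -5, -3, -2, -1, -6, -1, 0, -789, -784]
```

Run:
```python
from h import *
d=np.load("top0.npz");e=np.load("sc0.npz")
A=cv2.resize(d["color"][150:255,245:420],None,fx=4,fy=4,interpolation=cv2.INTER_CUBIC)
B=cv2.resize(e["color"][195:268,310:390],None,fx=2.2,fy=2.2,interpolation=cv2.INTER_CUBIC)
C=np.zeros((600,700,3),np.uint8);C[:420]=A[:,:700];C[430:430+B.shape[0],:B.shape[1]]=B
cv2.imwrite("pics/crop0.png",C[:,:,::-1])
```

```text
(no output)
```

View pics/crop0.png

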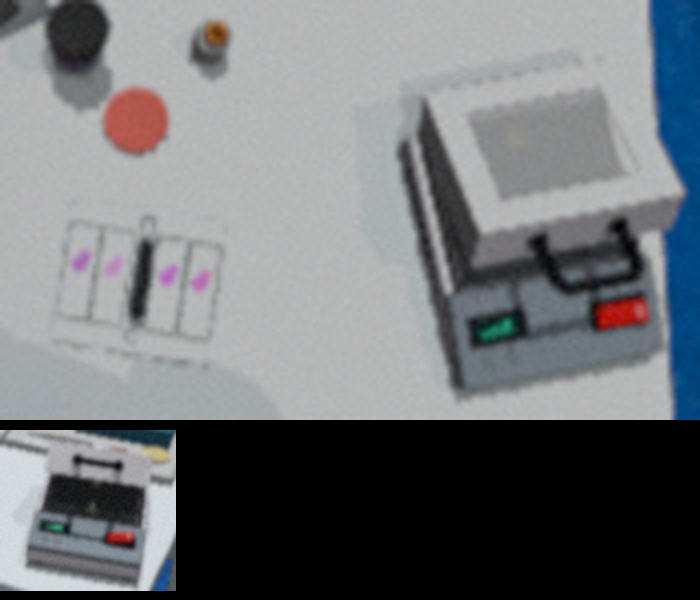

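```bash
cat >> h.py <<'E'
def pca(q):
    c=q.mean(0);w,v=np.linalg.eigh(np.cov((q-c).T));d=v[:,-1];return c,np.arctan2(d[1],d[0])
def rows(targets,o=None):
    """targets: (x,y,z,tool-y yaw) world -> rows rel. to now"""
    o=o or arm.observe();M=R.from_rotvec(o["ee_rot"]).as_matrix();y0=np.arctan2(M[1,1],M[0,1])
    for t in targets:
        d=M.T@(np.array(t[:3])-np.array(o["position"]));s=-(t[3]-y0);s=(s+np.pi/2)%np.pi-np.pi/2
        print([*d.round(4).tolist(),round(float(s),3)])
E
python3 - <<'E'
from h import *
d=np.load("top0.npz");P=d["P"];im=d["color"];hsv=cv2.cvtColor(im,cv2.COLOR_RGB2HSV)
V=hsv[...,2]
# lid plane
Q=P[176:196,358:395].reshape(-1,3);Q=Q[Q[:,2]>.09]
for _ in range(4):
    c=Q.mean(0);n=np.linalg.svd(Q-c,full_matrices=False)[2][2];n*=np.sign(n[2]);e=(Q-c)@n;Q=Q[abs(e)<.007]
print("lid plane",c.round(4),n.round(4),"yaw",np.arctan2(n[1],n[0]),"ang",np.arccos(n[2]),len(Q))
m=np.zeros(V.shape,bool);m[205:226,375:412]=True
k=m&(P[...,2]>.152)&(V<90);q=P[k];print("bar",len(q),pca(q[:,:2]),q.mean(0).round(4)); ys,xs=np.nonzero(k);print(list(zip(xs.tolist(),ys.tolist(),q[:,2].round(3).tolist())))
# rays: warmer left bottom/top edges
M=cv2.Rodrigues(d["rvec"])[0];C=-M.T@d["tvec"].ravel()
def ray(u,v,z):
    r=M.T@np.array([(u-d["cx"])/d["fx"],(v-d["cy"])/d["fy"],1]);return (C+r*(z-C[2])/r[2]).round(4)
print("cam",C.round(3))
for u,v in [(360,248.5),(409.5,237.5),(345.5,187)]: print((u,v),ray(u,v,0))
for u,v,z in [(383.5,212.5,.158),(404,218,.158),(387,221.5,.158),(403,218.5,.158)]: print((u,v),ray(u,v,z))
# carrier corners frame (crop/4)
for u,v in [(75,205),(223,240),(55,343),(210,365)]: print("carr",ray(245+u/4,150+v/4,.008))
rows([(.216,.587,.30,1.2),(.40,.0,.30,.2)])
E
```

```text
lid plane [ 0.554  -0.0627  0.1252] [0.4493 0.0797 0.8898] yaw 0.17563599419226328 ang 0.47389038691254215 736
bar 108 (array([ 0.45255244, -0.09916358]), np.float64(1.7691517624749968)) [ 0.4526 -0.0992  0.1584]
[(402, 209, 0.153), (402, 211, 0.155), (403, 212, 0.154), (402, 213, 0.155), (403, 213, 0.156), (404, 213, 0.153), (402, 214, 0.152), (403, 214, 0.154), (404, 214, 0.155), (381, 215, 0.153), (383, 215, 0.152), (402, 215, 0.155), (403, 215, 0.158), (404, 215, 0.155), (405, 215, 0.159), (382, 216, 0.154), (402, 216, 0.159), (403, 216, 0.156), (404, 216, 0.16), (405, 216, 0.157), (382, 217, 0.153), (383, 217, 0.154), (384, 217, 0.157), (401, 217, 0.16), (402, 217, 0.155), (403, 217, 0.162), (404, 217, 0.157), (405, 217, 0.153), (382, 218, 0.157), (383, 218, 0.155), (384, 218, 0.157), (397, 218, 0.16), (398, 218, 0.159), (399, 218, 0.159), (400, 218, 0.158), (401, 218, 0.156), (402, 218, 0.16), (403, 218, 0.158), (404, 218, 0.163), (382, 219, 0.157), (383, 219, 0.158), (384, 219, 0.157), (385, 219, 0.155), (390, 219, 0.155), (391, 219, 0.162), (392, 219, 0.159), (393, 219, 0.161
[... 931 characters left out ...]
, 222, 0.154), (386, 222, 0.157), (387, 222, 0.162), (388, 222, 0.162), (389, 222, 0.158), (390, 222, 0.158), (391, 222, 0.159), (392, 222, 0.16), (393, 222, 0.154), (386, 223, 0.156), (387, 223, 0.157), (388, 223, 0.158)]
cam [0.358 0.294 1.267]
(360, 248.5) [ 0.3705 -0.0412  0.    ]
(409.5, 237.5) [ 0.4055 -0.2024  0.    ]
(345.5, 187) [ 0.57   -0.0014  0.    ]
(383.5, 212.5) [ 0.4702 -0.0703  0.158 ]
(404, 218) [ 0.4546 -0.1279  0.158 ]
(387, 221.5) [ 0.4447 -0.079   0.158 ]
(403, 218.5) [ 0.4532 -0.125   0.158 ]
carr [0.5218 0.2667 0.008 ]
carr [0.4934 0.1476 0.008 ]
carr [0.4109 0.2829 0.008 ]
carr [0.3935 0.1596 0.008 ]
[0.0001, 0.0008, -0.063, 0.018]
[-0.3754, -0.4864, -0.0622, 1.018]
```

Run:
```python
from h import *
rows([(.216,.587,.30,1.2),(.449,-.101,.26,.19)])
```

```text
[0.0001, 0.0008, -0.063, 0.018]
[-0.4563, -0.5642, -0.0221, 1.028]
```

Call:
jog_arm([
  [0, 0, -0.06, 0],
  [-0.1, -0.12, -0.06, 0.3],
  [-0.456, -0.564, -0.05, 1.028],
  [-0.456, -0.564, -0.05, 1.028],
  [-0.456, -0.564, -0.05, 1.028],
  [-0.456, -0.564, -0.05, 1.028],
  [-0.456, -0.564, -0.05, 1.028],
  [-0.456, -0.564, -0.05, 1.028],
  [-0.456, -0.564, -0.05, 1.028],
  [-0.456, -0.564, -0.05, 1.028],
  [-0.456, -0.564, -0.05, 1.028],
  [-0.456, -0.564, -0.05, 1.028],
  [-0.456, -0.564, -0.03, 1.028],
  [-0.456, -0.564, -0.022, 1.028],
  [-0.456, -0.564, -0.022, 1.028],
], hand=0.032, newtons=20)

```text
clock: 1.98
position: [0.4482, -0.0997, 0.259]
ee_rot: [-2.0, -2.421, 0.002]
force: [0.3, -0.2, 0.3]
width: 0.349
gripper_force: 0.0
```

Run:
```python
from h import *
w=arm.get_image("wrist");P=world(w);save(w,"w1.png")
c=w["color"];V=c.max(2)
M=cv2.Rodrigues(np.array(w["rvec"]))[0];print("cam",(-M.T@np.array(w["tvec"]).ravel()).round(3))
k=(P[...,2]>.145)&(P[...,2]<.175)&(V<90);k[:]&=(abs(P[...,0]-.449)<.05)&(abs(P[...,1]+.1)<.06)
n,l,s,ce=cv2.connectedComponentsWithStats(k.astype(np.uint8))
for i in range(1,n):
    if s[i,4]>80:
        q=P[l==i];print(s[i],q.mean(0).round(4),pca(q[:,:2])[1],np.percentile(q,[3,97],axis=0).round(4).tolist())
o=arm.observe();print(o["position"])
rows([(.449,-.101,.149,.19)],o)
```

```text
cam [ 0.435 -0.028  0.407]
[ 257  160   48   78 1381] [ 0.4564 -0.0948  0.1575] 1.6835540129530013 [[0.4426, -0.1287, 0.1465], [0.478, -0.0634, 0.1628]]
[ 0.44861775 -0.09932122  0.25953383]
[-0.0018, 0.0002, 0.1105, 0.001]
```

View pics/w1.png

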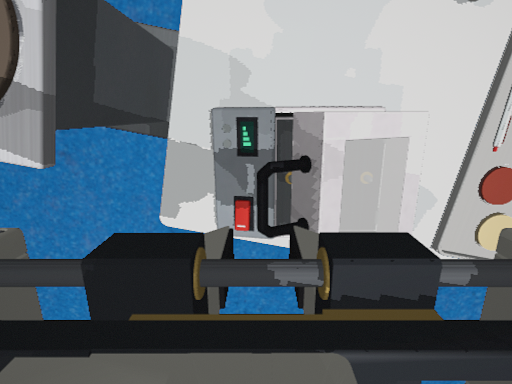

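The wrist view shows the bar vertical at column ~264, rows 168–232, so the yaw is right. The rocker is at (243,215) and the green display at (247,137).

Run:
```python
from h import *
w=arm.get_image("wrist");P=world(w);V=w["color"].max(2)
k=np.zeros(V.shape,bool);k[178:222,250:276]=True;k&=(P[...,2]>.145)&(V<90)
q=P[k];print(len(q),q.mean(0).round(4),pca(q[:,:2])[1]-np.pi/2,q[:,2].max(),np.percentile(q,[3,97],axis=0).round(4).tolist())
k=np.zeros(V.shape,bool);k[160:240,250:276]=True;k&=(P[...,2]>.145)&(V<90);q=P[k];print(np.percentile(q,[2,98],axis=0).round(4).tolist())
c,v=q.mean(0),0
h=w["color"].astype(int)
r=(h[...,0]>150)&(h[...,1]<80);r[:190]=0;r[240:]=0;r[:,:225]=0;r[:,262:]=0
q=P[r];print("rocker",q.mean(0).round(4),pca(q[:,:2])[1]-np.pi/2,np.percentile(q,[2,98],axis=0).round(4).tolist())
```

```text
467 [ 0.4488 -0.0972  0.1615] 0.17768030833836912 0.1644959092617658 [[0.4427, -0.116, 0.1592], [0.4546, -0.0796, 0.1631]]
[[0.4419, -0.1298, 0.1549], [0.4654, -0.0663, 0.1631]]
rocker [nan nan nan] nan [[nan, nan, nan], [nan, nan, nan]]
```

Call:
jog_arm([
  [0.001, 0, 0.04, 0],
  [0.001, 0, 0.08, 0],
  [0.001, 0, 0.1, 0],
  [0.001, 0, 0.11, 0],
  [0.001, 0, 0.11, 0],
], hand=0.026)

```text
clock: 2.7
position: [0.4489, -0.0988, 0.1499]
ee_rot: [-1.999, -2.423, -0.0]
force: [-0.9, -0.4, -0.4]
width: 0.285
gripper_force: 0.0
```

Call:
jog_arm([
  [0, 0, 0, 0],
  [0, 0, 0, 0],
  [0, 0, 0, 0],
  [0, 0, 0, 0],
], hand=0, newtons=15)

```text
clock: 3.2
position: [0.4486, -0.0994, 0.1499]
ee_rot: [-2.001, -2.422, -0.0]
force: [-2.6, 0.5, 2.3]
width: 0.102
gripper_force: 15.0
```

Run:
```python
import numpy as np
r=.1768;f0=.625
for f in np.linspace(f0,1.86,15): print([0,round(r*(np.cos(f0)-np.cos(f)),3),round(-r*(np.sin(f)-np.sin(f0)),3),0])
```

```text
[0, np.float64(0.0), np.float64(-0.0), 0]
[0, np.float64(0.01), np.float64(-0.012), 0]
[0, np.float64(0.02), np.float64(-0.024), 0]
[0, np.float64(0.032), np.float64(-0.034), 0]
[0, np.float64(0.045), np.float64(-0.043), 0]
[0, np.float64(0.058), np.float64(-0.051), 0]
[0, np.float64(0.072), np.float64(-0.058), 0]
[0, np.float64(0.086), np.float64(-0.064), 0]
[0, np.float64(0.101), np.float64(-0.068), 0]
[0, np.float64(0.117), np.float64(-0.071), 0]
[0, np.float64(0.132), np.float64(-0.073), 0]
[0, np.float64(0.148), np.float64(-0.073), 0]
[0, np.float64(0.163), np.float64(-0.072), 0]
[0, np.float64(0.179), np.float64(-0.07), 0]
[0, np.float64(0.194), np.float64(-0.066), 0]
```

Call:
jog_arm([
  [0, 0.01, -0.012, 0],
  [0, 0.02, -0.024, 0],
  [0, 0.032, -0.034, 0],
  [0, 0.045, -0.043, 0],
  [0, 0.058, -0.051, 0],
  [0, 0.072, -0.058, 0],
  [0, 0.086, -0.064, 0],
  [0, 0.101, -0.068, 0],
])

```text
clock: 4.2
position: [0.5489, -0.0799, 0.2193]
ee_rot: [2.0, 2.422, 0.002]
force: [-3.7, 0.8, 7.2]
width: 0.103
gripper_force: 15.0
```

Call:
jog_arm([
  [0, 0.016, -0.003, 0],
  [0, 0.031, -0.005, 0],
  [0, 0.047, -0.005, 0],
  [0, 0.062, -0.004, 0],
  [0, 0.078, -0.002, 0],
  [0, 0.088, 0.001, 0],
  [0, 0.093, 0.002, 0],
  [0, 0.093, 0.002, 0],
])

```text
clock: 5.2
position: [0.6379, -0.0629, 0.2161]
ee_rot: [-2.0, -2.419, 0.002]
force: [-10.4, 0.8, 10.9]
width: 0.101
gripper_force: 15.0
```

Call:
jog_arm([
  [0, 0, 0, 0],
  [0, 0, 0, 0],
  [0, 0, -0.03, 0],
  [0, 0, -0.07, 0],
  [0, -0.05, -0.08, 0],
  [0, -0.11, -0.08, 0],
  [0, -0.14, -0.08, 0],
  [0, -0.14, -0.08, 0],
  [0, -0.14, -0.08, 0],
], hand=0.03)

```text
clock: 6.32
position: [0.5028, -0.0886, 0.296]
ee_rot: [1.999, 2.422, 0.002]
force: [0.6, 0.5, 0.5]
width: 0.326
gripper_force: 0.0
```

Run:
```python
from h import *
w=arm.get_image("wrist");P=world(w);save(w,"w2.png");np.savez("w2.npz",P=P,**w)
t=arm.get_image("top");np.savez("top2.npz",P=world(t),**t);o=arm.observe();print(o["clock"],o["position"])
```

```text
6.425 [ 0.50290237 -0.08875072  0.29566822]
```

View pics/w2.png

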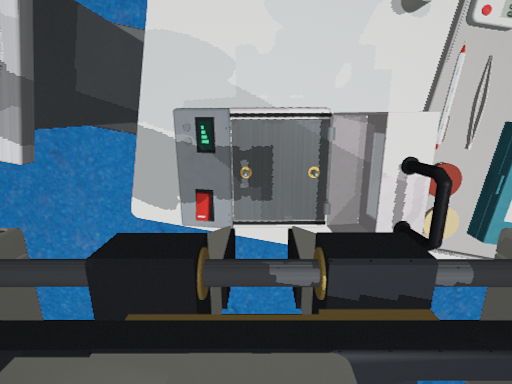

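The lid is folded back. Gold-ringed pins show at (246,172) and (314,172), and the rocker at (203,206).

Run:
```python
from h import *
d=np.load("w2.npz");P=d["P"];c=d["color"];hsv=cv2.cvtColor(c,cv2.COLOR_RGB2HSV)
M=cv2.Rodrigues(d["rvec"])[0];C=-M.T@d["tvec"].ravel()
def ray(u,v,z):
    r=M.T@np.array([(u-d["cx"])/d["fx"],(v-d["cy"])/d["fy"],1]);return C+r*(z-C[2])/r[2]
g=(hsv[...,1]>110)&(hsv[...,0]>12)&(hsv[...,0]<35)&(hsv[...,2]>60);g[:150]=0;g[200:]=0;g[:,:232]=0;g[:,335:]=0
n,l,s,ce=cv2.connectedComponentsWithStats(cv2.dilate(g.astype(np.uint8),np.ones((3,3))))
p=[]
for i in range(1,n):
    if s[i,4]<25: continue
    x,y,w,h,_=s[i];u,v=x+(w-1)/2,y+(h-1)/2;q=ray(u,v,.055);p.append(q)
    sub=P[y:y+h,x:x+w];print(s[i],ce[i].round(1),(u,v),q.round(4)); print((sub[...,2]*1000).round().astype(int)[::2,::2])
p=sorted(p,key=lambda a:a[0]);D=p[-1]-p[0];print("dist",np.linalg.norm(D),"yaw",np.arctan2(D[1],D[0]),"mid",(p[0]+p[-1])/2)
k=P[155:190,255:300].reshape(-1,3);print("plate z",np.nanmedian(k[:,2]))
r=(hsv[...,1]>150)&((hsv[...,0]<8)|(hsv[...,0]>172))&(hsv[...,2]>100);r[:185]=0;r[226:]=0;r[:,:188]=0;r[:,222:]=0
ys,xs=np.nonzero(r);q=P[r];q=q[~np.isnan(q[:,0])];print("rocker px",xs.min(),xs.max(),ys.min(),ys.max(),len(q))
if len(q):print(q.mean(0).round(4),pca(q[:,:2])[1]-np.pi/2,np.percentile(q,[3,97],axis=0).round(4).tolist())
for v in range(ys.min(),ys.max()+1,3): print(v,(P[v,196:212:5]*1000).round(0).tolist())
# carrier handle from top image
t=np.load("top2.npz");P=t["P"];V=t["color"].max(2);k=np.zeros(V.shape,bool);k[205:232,270:290]=True
k&=(V<75)&(P[...,2]>.03);q=P[k];print("handle",len(q),q.mean(0).round(4),pca(q[:,:2])[1],cv2.minAreaRect(q[:,:2].astype(np.float32)*1000))
```

```text
[239 166  14  13 136] [245.6 171.9] (np.float64(245.5), np.float64(172.0)) [ 0.4833 -0.0942  0.055 ]
[[56 57 55 58 56 55 57]
 [55 55 57 55 57 56 55]
 [56 57 56 59 61 57 55]
 [56 55 56 69 68 57 56]
 [56 57 68 72 70 55 56]
 [55 55 57 69 67 56 56]
 [56 56 55 55 55 55 56]]
[308 166  13  13 118] [313.6 171.5] (np.float64(314.0), np.float64(172.0)) [ 0.5725 -0.0769  0.055 ]
[[56 55 55 55 57 55 54]
 [55 55 56 56 57 55 56]
 [57 56 56 60 62 56 56]
 [55 57 61 68 71 66 55]
 [56 56 61 68 74 68 55]
 [55 55 57 66 68 55 54]
 [53 57 56 57 56 56 55]]
dist 0.0908340894573817 yaw 0.19133744644168266 mid [ 0.52788037 -0.0855733   0.055     ]
plate z 0.05567240818391676
rocker px 196 209 193 220 319
[ 0.4339 -0.1503  0.0574] 0.18994492382048378 [[0.4237, -0.1678, 0.0492], [0.4431, -0.1352, 0.0626]]
193 [[421.0, -138.0, 46.0], [429.0, -135.0, 51.0], [436.0, -133.0, 53.0], [442.0, -132.0, 51.0]]
196 [[422.0, -142.0, 47.0], [430.0, -138.0, 54.0], [437.0, -137.0, 55.0], [443.0, -137.0, 50.0]]
199 [[422.0, -146.0, 47.0], [430.0, -142.0, 55.0], [438.0, -140.0, 58.0], [443.0, -141.0, 51.0]]
202 [[423.0, -151.0, 45.0], [431.0, -147.0, 55.0], [438.0, -144.0, 59.0], [444.0, -145.0, 51.0]]
205 [[423.0, -156.0, 43.0], [432.0, -150.0, 58.0], [439.0, -148.0, 59.0], [445.0, -150.0, 51.0]]
208 [[424.0, -161.0, 43.0], [433.0, -154.0, 59.0], [440.0, -152.0, 60.0], [445.0, -154.0, 50.0]]
211 [[424.0, -164.0, 45.0], [434.0, -158.0, 60.0], [440.0, -156.0, 62.0], [446.0, -159.0, 49.0]]
214 [[427.0, -164.0, 57.0], [434.0, -162.0, 59.0], [441.0, -160.0, 61.0], [446.0, -163.0, 50.0]]
217 [[428.0, -167.0, 60.0], [435.0, -166.0, 61.0], [442.0, -164.0, 62.0], [447.0, -168.0, 50.0]]
220 [[426.0, -178.0, 45.0], [436.0, -170.0, 61.0], [443.0, -167.0, 64.0], [448.0, -172.0, 49.0]]
handle 53 [0.4597 0.2165 0.0396] 2.967668739559397 ((460.32965087890625, 216.28517150878906), (9.013120651245117, 54.64875793457031), 79.31995391845703)
```

Run:
```python
from h import *
rows([(.46,.2165,.20,1.397)])
```

```text
[0.3079, 0.0157, 0.0954, -1.206]
```

Call:
jog_arm([
  [0.308, 0.016, 0.03, -1.206],
  [0.308, 0.016, 0.05, -1.206],
  [0.308, 0.016, 0.07, -1.206],
  [0.308, 0.016, 0.095, -1.206],
  [0.308, 0.016, 0.095, -1.206],
  [0.308, 0.016, 0.095, -1.206],
  [0.308, 0.016, 0.095, -1.206],
  [0.308, 0.016, 0.095, -1.206],
  [0.308, 0.016, 0.095, -1.206],
], hand=0.05)

```text
clock: 7.55
position: [0.4598, 0.2163, 0.2006]
ee_rot: [0.278, 3.129, -0.0]
force: [0.6, 0.2, -0.3]
width: 0.542
gripper_force: 0.0
```

Run:
```python
from h import *
w=arm.get_image("wrist");P=world(w);save(w,"w3.png");np.savez("w3.npz",P=P,**w)
V=w["color"].max(2);o=arm.observe();print(o["joints"].round(2) if hasattr(o["joints"],'round') else o["joints"])
k=(V<80)&(P[...,2]>.03)&(P[...,2]<.05)&(abs(P[...,0]-.46)<.05)&(abs(P[...,1]-.2165)<.03)
q=P[k];print(len(q),q.mean(0).round(4),pca(q[:,:2]),cv2.minAreaRect(q[:,:2].astype(np.float32)*1000))
rows([(.46,.2165,.026,1.397)])
```

```text
[-0.86  0.29  0.4   1.93 -0.14  0.95  1.  ]
579 [0.4599 0.2184 0.0403] (array([0.45990121, 0.21840606]), np.float64(2.9780482012002922)) ((461.4166259765625, 217.83921813964844), (10.653861999511719, 60.11186599731445), 80.23075866699219)
[-0.0002, 0.0003, 0.1747, -0.003]
```

View pics/w3.png

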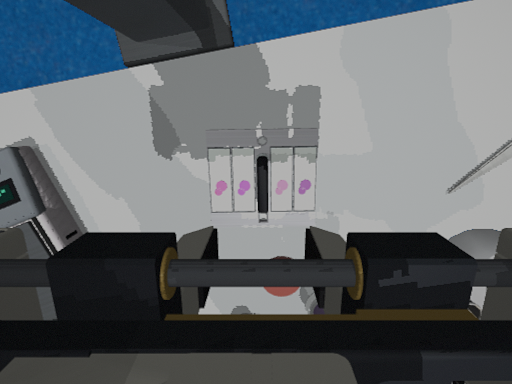

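The handle is at (262,185). The round hole looks to be at (262,142), with the slot around (263,217). I'll zoom in to confirm.

Run:
```python
from h import *
d=np.load("w3.npz");A=d["color"][125:230,240:286];cv2.imwrite("pics/w3z.png",cv2.resize(A,None,fx=5.5,fy=5.5,interpolation=cv2.INTER_NEAREST)[:,:,::-1])
```

```text
(no output)
```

View pics/w3z.png

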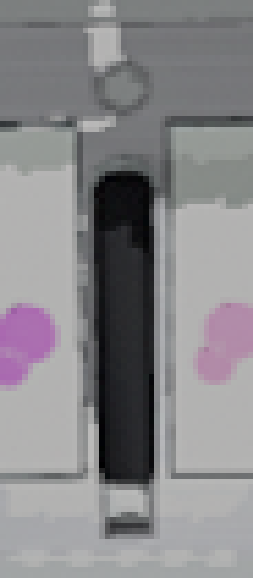

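Run:
```python
from h import *
d=np.load("w3.npz");M=cv2.Rodrigues(d["rvec"])[0];C=-M.T@d["tvec"].ravel()
def ray(u,v,z):
    r=M.T@np.array([(u-d["cx"])/d["fx"],(v-d["cy"])/d["fy"],1]);return C+r*(z-C[2])/r[2]
a=ray(261.7,140.1,.008);b=ray(262.8,222.3,.008);D=b-a;n=np.linalg.norm(D);e=D/n
print(a.round(4),b.round(4),"dist(96.9)",n,"yaw",np.arctan2(e[1],e[0]),"centre",(a+.045*e).round(4),(b-.0519*e).round(4))
P=d["P"];V=d["color"].max(2)
k=(V<80)&(P[...,2]>.03)&(P[...,2]<.05)&(abs(P[...,0]-.46)<.05)&(abs(P[...,1]-.2165)<.03)
q=P[k];print((q[:,:2]@e[:2]-a[:2]@e[:2]).min(),(q[:,:2]@e[:2]-a[:2]@e[:2]).max())
```

```text
[0.4173 0.2254 0.008 ] [0.5146 0.2095 0.008 ] dist(96.9) 0.09864518456542205 yaw -0.16234635791152432 centre [0.4617 0.2181 0.008 ] [0.4634 0.2179 0.008 ]
0.01476576707990046 0.07485572680989072
```

Run:
```python
from h import *
rows([(.4618,.218,.026,1.408)])
```

```text
[-0.0017, 0.0021, 0.1747, -0.014]
```

Call:
jog_arm([
  [-0.0017, 0.002, 0.05, -0.014],
  [-0.0017, 0.002, 0.1, -0.014],
  [-0.0017, 0.002, 0.14, -0.014],
  [-0.0017, 0.002, 0.165, -0.014],
  [-0.0017, 0.002, 0.1745, -0.014],
  [-0.0017, 0.002, 0.1745, -0.014],
])

```text
clock: 8.35
position: [0.4616, 0.2179, 0.0263]
ee_rot: [-0.254, -3.131, 0.0]
force: [-0.6, -0.6, -0.4]
width: 0.546
gripper_force: 0.0
```

Call:
jog_arm([
  [0, 0, 0, 0],
  [0, 0, 0, 0],
  [0, 0, 0, 0],
  [0, 0, 0, 0],
  [0, 0, 0, 0],
  [0, 0, 0, 0],
], hand=0, newtons=45)

```text
clock: 9.1
position: [0.4614, 0.218, 0.0264]
ee_rot: [0.253, 3.131, 0.0]
force: [-1.5, -0.7, 4.6]
width: 0.123
gripper_force: 45.0
```

Call:
jog_arm([
  [0, 0, -0.005, 0],
  [0, 0, -0.015, 0],
  [0, 0, -0.03, 0],
  [0, 0, -0.05, 0],
  [0, 0, -0.075, 0],
  [0, 0, -0.1, 0],
  [0, 0, -0.12, 0],
  [0, 0, -0.13, 0],
  [0, 0, -0.13, 0],
])

```text
clock: 10.22
position: [0.4616, 0.2182, 0.157]
ee_rot: [0.252, 3.13, 0.002]
force: [0.1, -0.9, -4.1]
width: 0.123
gripper_force: 45.0
```

Run:
```python
from h import *
w=arm.get_image("wrist");np.savez("w4.npz",P=world(w),**w)
A=w["color"][100:240,190:340];cv2.imwrite("pics/w4.png",cv2.resize(A,None,fx=4.2,fy=4.2,interpolation=cv2.INTER_NEAREST)[:,:,::-1])
o=arm.observe();print(o["position"],o["ft_torque"],o["force"],o["width"])
rows([(.528,-.0856,.156,.191+np.pi/2)],o)
```

```text
[0.4612147  0.21801418 0.15621938] [ 0.04374179 -0.00311469  0.00464291] [ 1.10711878 -1.08912442 -3.10132807] 0.12945439151610633
[-0.1145, -0.289, 0.0002, -0.352]
```

View pics/w4.png

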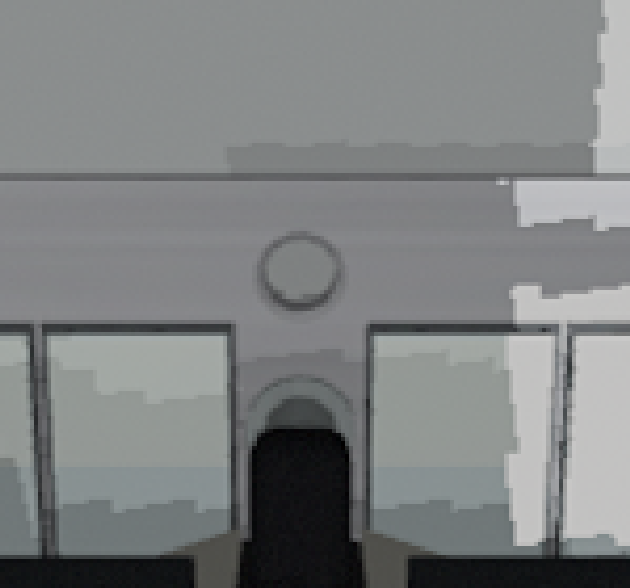

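The carrier hangs square in the jaws, and its near hole is clear at about (261,164). I'll use it to check the camera bias in the tool frame.

Run:
```python
from h import *
d=np.load("w4.npz");M=cv2.Rodrigues(d["rvec"])[0];C=-M.T@d["tvec"].ravel()
o=arm.observe();T=R.from_rotvec(o["ee_rot"]).as_matrix();p=np.array([.4615,.2181,.1565])
def ray(u,v,z):
    r=M.T@np.array([(u-d["cx"])/d["fx"],(v-d["cy"])/d["fy"],1]);return C+r*(z-C[2])/r[2]
g=cv2.cvtColor(d["color"],cv2.COLOR_RGB2GRAY)
zt=p[2]-.0262+.008
for u,v in [(260.9,163.8),(190,142),(330,142)]:
    q=ray(u,v,zt);print((u,v),q.round(4),"tool",(T.T@(q-p)).round(4))
P=d["P"];k=P[148:160,200:245].reshape(-1,3);k=k[~np.isnan(k[:,0])]
print("plate z by depth",np.median(k[:,2]),"expected",zt)
k=P[180:215,200:320].reshape(-1,3);k=k[abs(k[:,2]-zt)<.012];A=np.c_[k[:,:2],np.ones(len(k))];print("slope",np.linalg.lstsq(A,k[:,2],rcond=None)[0])
# pins in tool frame at w2
d=np.load("w2.npz");M=cv2.Rodrigues(d["rvec"])[0];C=-M.T@d["tvec"].ravel();print("cam w2",C)
```

```text
(260.9, 163.8) [0.4171 0.2261 0.1383] tool [0.0451 0.0008 0.0182]
(190, 142) [0.3989 0.1894 0.1383] tool [ 0.0572 -0.0384  0.0182]
(330, 142) [0.4112 0.2657 0.1383] tool [0.0572 0.0389 0.0182]
plate z by depth 0.1391388783074906 expected 0.1383
slope [0.01057694 0.00124453 0.13560691]
cam w2 [ 0.48870567 -0.0171107   0.4436667 ]
```

Call:
jog_arm([
  [-0.001, -0.003, 0, -0.004],
  [-0.005, -0.012, 0, -0.014],
  [-0.01, -0.026, 0, -0.032],
  [-0.018, -0.046, 0, -0.056],
  [-0.027, -0.069, 0, -0.084],
  [-0.038, -0.095, 0, -0.116],
  [-0.048, -0.122, 0, -0.148],
  [-0.058, -0.148, 0, -0.18],
  [-0.068, -0.174, 0, -0.211],
  [-0.078, -0.2, 0, -0.243],
  [-0.088, -0.223, 0, -0.271],
  [-0.097, -0.246, 0, -0.299],
  [-0.103, -0.263, 0, -0.32],
  [-0.109, -0.278, 0, -0.338],
  [-0.113, -0.286, 0, -0.348],
  [-0.1137, -0.2893, 0, -0.352],
  [-0.1137, -0.2893, 0, -0.352],
  [-0.1137, -0.2893, 0, -0.352],
])

```text
clock: 12.52
position: [0.5272, -0.0851, 0.1562]
ee_rot: [0.301, -3.127, -0.001]
force: [0.2, 0.2, -3.7]
width: 0.123
gripper_force: 45.0
```

Call:
jog_arm([
  [0, 0, 0.005, 0],
  [0, 0, 0.015, 0],
  [0, 0, 0.03, 0],
  [0, 0, 0.038, 0],
  [0, 0, 0.042, 0],
  [0, 0, 0.042, 0],
  [0, 0, 0.042, 0],
])

```text
clock: 13.4
position: [0.5276, -0.0858, 0.1145]
ee_rot: [-0.3, 3.127, -0.0]
force: [1.4, -0.9, -3.6]
width: 0.126
gripper_force: 45.0
```

Run:
```python
from h import *
w=arm.get_image("wrist");np.savez("w5.npz",P=world(w),**w)
A=w["color"][120:220,190:340];cv2.imwrite("pics/w5.png",cv2.resize(A,None,fx=5,fy=5,interpolation=cv2.INTER_NEAREST)[:,:,::-1])
o=arm.observe();M=R.from_rotvec(o["ee_rot"]).as_matrix();print(o["position"],np.arctan2(M[1,1],M[0,1])-np.pi/2,M[2],o["joints"],o["force"])
```

```text
[ 0.52756705 -0.08583856  0.11456913] 0.19105479771812162 [-6.84352474e-04 -1.00928527e-04 -9.99999761e-01] [-0.20616422  0.44183686  0.36075     1.95887319 -0.21707855  0.77723353
  2.04019115] [ 0.27386015  0.25272883 -3.29477206]
```

View pics/w5.png

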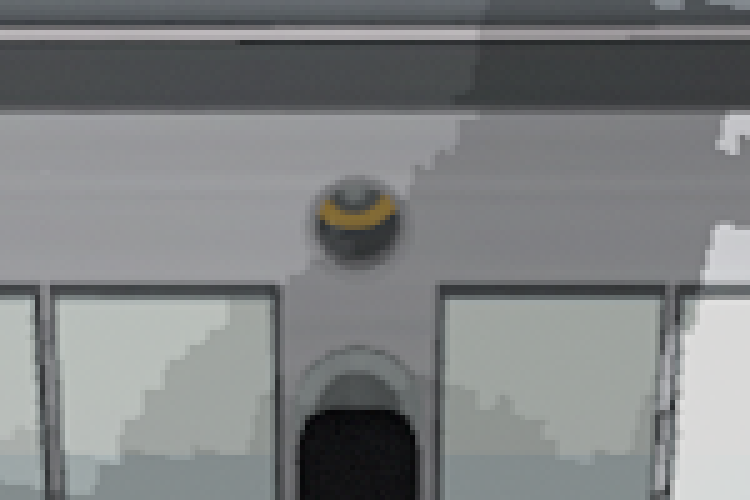

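Run:
```python
from h import *
def mk(f):
    d=np.load(f);M=cv2.Rodrigues(d["rvec"])[0];C=-M.T@d["tvec"].ravel()
    def ray(u,v,z):
        r=M.T@np.array([(u-d["cx"])/d["fx"],(v-d["cy"])/d["fy"],1]);return C+r*(z-C[2])/r[2]
    return d,ray
d,ray=mk("w5.npz");o=arm.observe();T=R.from_rotvec(o["ee_rot"]).as_matrix();p=np.array(o["position"])
zt=p[2]-.0183
for n,u,v,z in [("hole",260.9,163.9,zt),("ring out",260.9,165.3,.055),("ring in",260.9,162.3,.055)]:
    print(n,(T.T@(ray(u,v,z)-p)).round(4))
# ring in w2: gold profile along the tool axes
d,ray=mk("w2.npz");h=cv2.cvtColor(d["color"],cv2.COLOR_RGB2HSV)
g=(h[...,1]>80)&(h[...,0]>10)&(h[...,0]<38)
for r in range(164,181): print(r,"".join("#" if x else "." for x in g[r,238:254]),"".join("#" if x else "." for x in g[r,306:322]))
```

```text
hole [0.0449 0.0007 0.0183]
ring out [0.0371 0.0007 0.0595]
ring in [0.0393 0.0007 0.0595]
164 ................ ................
165 ................ ................
166 ................ ................
167 .....######..... .....#######....
168 ....#########... ....#########...
169 ...##########... ...###########..
170 ..####....####.. ...###....####..
171 ..####.....###.. ..####......##..
172 ..###......###.. ..####......##..
173 ..###......###.. ..####.......#..
174 ...##......###.. ...####.....##..
175 ...###....###... ...#####....#...
176 ....###..####... ....#########...
177 .....######..... .....#####......
178 ................ ................
179 ................ ................
180 ................ ................
```

The pin shows centred through the hole at about (357,222) in the crop. Hole and ring agree within 0.5 mm, so I'm lowering.

Call:
jog_arm([
  [0, 0, 0.004, 0],
  [0, 0, 0.009, 0],
  [0, 0, 0.014, 0],
  [0, 0, 0.018, 0],
  [0, 0, 0.021, 0],
  [0, 0, 0.023, 0],
  [0, 0, 0.023, 0],
])

```text
clock: 14.32
position: [0.5273, -0.0858, 0.0911]
ee_rot: [0.3, -3.127, -0.0]
force: [-0.1, -0.3, -3.8]
width: 0.129
gripper_force: 45.0
```

Call:
jog_arm([
  [0, 0, 0.002, 0],
  [0, 0, 0.004, 0],
  [0, 0, 0.006, 0],
  [0, 0, 0.008, 0],
  [0, 0, 0.009, 0],
  [0, 0, 0.009, 0],
])

```text
clock: 15.08
position: [0.5272, -0.0858, 0.0821]
ee_rot: [0.3, -3.127, -0.0]
force: [-0.2, -0.1, -3.5]
width: 0.124
gripper_force: 45.0
```

Call:
jog_arm([
  [0, 0, 0.0005, 0],
  [0, 0, 0.001, 0],
  [0, 0, 0.0014, 0],
  [0, 0, 0.0014, 0],
])

```text
clock: 15.58
position: [0.5273, -0.0858, 0.0815]
ee_rot: [-0.3, 3.127, 0.0]
force: [-2.1, 1.2, 5.9]
width: 0.126
gripper_force: 45.0
```

Call:
jog_arm([
  [0, 0, 0, 0],
  [0, 0, 0, 0],
  [0, 0, -0.01, 0],
  [0, 0, -0.03, 0],
  [0, 0, -0.06, 0],
  [0, 0, -0.11, 0],
  [0, 0, -0.17, 0],
  [0, 0, -0.235, 0],
  [0, 0, -0.24, 0.18],
  [0, 0, -0.24, 0.4],
], hand=0.05)

```text
clock: 16.82
position: [0.5277, -0.0861, 0.323]
ee_rot: [0.286, 3.125, 0.001]
force: [0.3, -0.0, -0.6]
width: 0.542
gripper_force: 0.0
```

Run:
```python
from h import *
o=arm.observe();print(o["clock"],o["position"])
rows([(.50,-.0886,.32,.191),(.638,-.063,.31,.191)],o)
w=arm.get_image("wrist");c=w["color"]
t=arm.get_image("top");A=t["color"][150:255,245:420]
C=np.zeros((600,700,3),np.uint8);C[:315,:525]=cv2.resize(A,None,fx=3,fy=3,interpolation=cv2.INTER_CUBIC);C[320:600,:373]=cv2.resize(c,(373,280))
cv2.imwrite("pics/c6.png",C[:,:,::-1])
```

```text
16.825 [ 0.52771857 -0.08606735  0.32297149]
[0.0268, -0.0075, 0.0029, 1.197]
[-0.1042, 0.0427, 0.0134, 1.197]
```

View pics/c6.png

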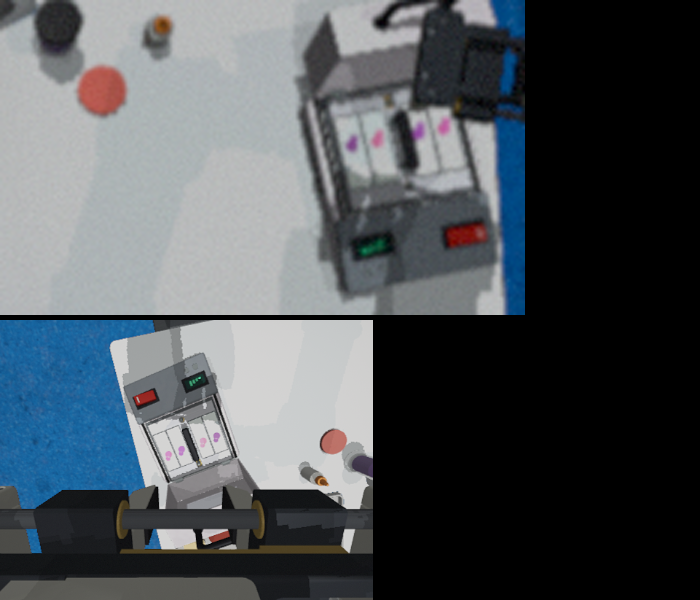

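The carrier is seated with both pins through its holes, and the lid is still back. Next I take the lid bar again.

Call:
jog_arm([
  [0, 0, 0.0, 0.18],
  [0, 0, 0.0, 0.36],
  [0, 0, 0.0, 0.54],
  [0, 0, 0.0, 0.72],
  [-0.02, 0.01, 0.0, 0.9],
  [-0.05, 0.02, 0.01, 1.08],
  [-0.09, 0.04, 0.013, 1.197],
  [-0.104, 0.043, 0.013, 1.197],
  [-0.104, 0.043, 0.013, 1.197],
  [-0.104, 0.043, 0.013, 1.197],
], hand=0.032)

```text
clock: 18.18
position: [0.6364, -0.0623, 0.308]
ee_rot: [-1.99, -2.43, 0.0]
force: [-0.5, -0.8, 0.2]
width: 0.347
gripper_force: 0.0
```

Run:
```python
from h import *
w=arm.get_image("wrist");P=world(w);V=w["color"].max(2)
k=(V<90)&(P[...,2]>.215)&(P[...,2]<.245)&(abs(P[...,0]-.638)<.04)&(abs(P[...,1]+.063)<.05)
q=P[k];print(len(q),q.mean(0).round(4) if len(q) else 0,np.percentile(q,[3,97],axis=0).round(4).tolist())
# carrier plate flushness by depth
k=(abs(P[...,0]-.5275)<.05)&(abs(P[...,1]+.086)<.06)&(P[...,2]>.05)&(P[...,2]<.075);q=P[k];A=np.c_[q[:,:2]-[.5275,-.086],np.ones(len(q))];print(len(q),np.linalg.lstsq(A,q[:,2],rcond=None)[0].round(4) if len(q) else 0)
o=arm.observe();rows([(.638,-.063,.216,.191)],o)
```

```text
920 [ 0.6367 -0.059   0.2294] [[0.6285, -0.0904, 0.2206], [0.6446, -0.0316, 0.2323]]
6058 [-0.0003 -0.0011  0.0645]
[-0.001, 0.0015, 0.0922, 0.007]
```

Call:
jog_arm([
  [-0.001, 0.0015, 0.04, 0.007],
  [-0.001, 0.0015, 0.07, 0.007],
  [-0.001, 0.0015, 0.085, 0.007],
  [-0.001, 0.0015, 0.091, 0.007],
  [-0.001, 0.0015, 0.091, 0.007],
], hand=0.028)

```text
clock: 18.85
position: [0.6391, -0.0625, 0.2175]
ee_rot: [2.0, 2.422, 0.001]
force: [0.4, -0.7, -0.3]
width: 0.309
gripper_force: 0.0
```

Call:
jog_arm([
  [0, 0, 0, 0],
  [0, 0, 0, 0],
  [0, 0, 0, 0],
  [0, 0, 0, 0],
], hand=0, newtons=15)

```text
clock: 19.35
position: [0.6378, -0.0628, 0.2174]
ee_rot: [-2.0, -2.421, 0.001]
force: [-5.9, -0.2, 6.3]
width: 0.101
gripper_force: 15.0
```

Run:
```python
import numpy as np
r=.1768;f0=1.842
for f in np.linspace(f0,.13,19)[1:]: print([0,float(round(r*(np.cos(f0)-np.cos(f)),3)),float(round(-r*(np.sin(f)-np.sin(f0)),3)),0],round(f,2))
```

```text
[0, -0.016, -0.004, 0] 1.75
[0, -0.033, -0.006, 0] 1.65
[0, -0.05, -0.006, 0] 1.56
[0, -0.067, -0.005, 0] 1.46
[0, -0.083, -0.003, 0] 1.37
[0, -0.1, 0.001, 0] 1.27
[0, -0.115, 0.007, 0] 1.18
[0, -0.131, 0.014, 0] 1.08
[0, -0.145, 0.023, 0] 0.99
[0, -0.159, 0.033, 0] 0.89
[0, -0.171, 0.044, 0] 0.8
[0, -0.183, 0.056, 0] 0.7
[0, -0.193, 0.07, 0] 0.61
[0, -0.202, 0.084, 0] 0.51
[0, -0.209, 0.099, 0] 0.42
[0, -0.215, 0.115, 0] 0.32
[0, -0.22, 0.131, 0] 0.23
[0, -0.223, 0.147, 0] 0.13
```

Call:
jog_arm([
  [0, -0.008, -0.002, 0],
  [0, -0.016, -0.004, 0],
  [0, -0.033, -0.006, 0],
  [0, -0.05, -0.006, 0],
  [0, -0.067, -0.005, 0],
  [0, -0.083, -0.003, 0],
  [0, -0.1, 0.001, 0],
  [0, -0.115, 0.007, 0],
  [0, -0.131, 0.014, 0],
  [0, -0.145, 0.023, 0],
  [0, -0.159, 0.033, 0],
  [0, -0.171, 0.044, 0],
  [0, -0.183, 0.056, 0],
  [0, -0.193, 0.07, 0],
])

```text
clock: 21.1
position: [0.4489, -0.0993, 0.1471]
ee_rot: [2.0, 2.422, 0.002]
force: [1.5, -0.4, 1.1]
width: 0.102
gripper_force: 15.0
```

Call:
jog_arm([
  [0, -0.009, 0.014, 0],
  [0, -0.016, 0.029, 0],
  [0, -0.022, 0.045, 0],
  [0, -0.025, 0.054, 0],
  [0, -0.027, 0.062, 0],
  [0, -0.0285, 0.069, 0],
  [0, -0.03, 0.074, 0],
  [0, -0.03, 0.076, 0],
  [0, -0.03, 0.076, 0],
])

```text
clock: 22.22
position: [0.4197, -0.1048, 0.0706]
ee_rot: [-2.0, -2.422, 0.001]
force: [-1.7, -4.0, -1.8]
width: 0.103
gripper_force: 15.0
```

Call:
jog_arm([
  [0, 0, 0.002, 0],
  [0, 0, 0.004, 0],
  [0, 0, 0.004, 0],
])

```text
clock: 22.6
position: [0.4195, -0.1047, 0.0673]
ee_rot: [-2.0, -2.421, -0.0]
force: [-6.6, -3.7, 13.3]
width: 0.104
gripper_force: 15.0
```

Call:
jog_arm([
  [0, 0, 0, 0],
  [0, 0, 0, 0],
  [0, 0, -0.03, 0],
  [0, 0, -0.08, 0],
  [0, 0, -0.14, 0],
  [0, 0, -0.19, 0.0],
  [0, 0, -0.19, 0],
], hand=0.028)

```text
clock: 23.48
position: [0.4223, -0.1044, 0.2601]
ee_rot: [1.996, 2.42, 0.009]
force: [0.2, 0.8, -0.1]
width: 0.306
gripper_force: 0.0
```

Run:
```python
from h import *
w=arm.get_image("wrist");P=world(w);V=w["color"].max(2);save(w,"w7.png")
k=(V<90)&(P[...,2]>.07)&(P[...,2]<.1)&(abs(P[...,0]-.418)<.02)&(abs(P[...,1]+.105)<.04)
q=P[k];print("bar",len(q),q.mean(0).round(4),np.percentile(q,[3,97],axis=0).round(4).tolist())
k=(P[...,2]>.09)&(P[...,2]<.13)&(abs(P[...,0]-.53)<.07)&(abs(P[...,1]+.085)<.06)
q=P[k];A=np.c_[q[:,:2]-[.5275,-.086],np.ones(len(q))];print("hood",len(q),np.linalg.lstsq(A,q[:,2],rcond=None)[0].round(4))
c=cv2.cvtColor(w["color"],cv2.COLOR_RGB2HSV)
r=(c[...,1]>150)&((c[...,0]<8)|(c[...,0]>172))&(c[...,2]>90)&(abs(P[...,0]-.434)<.025)&(abs(P[...,1]+.15)<.03);q=P[r]
print("rocker",len(q),q.mean(0).round(4),np.percentile(q,[3,97],axis=0).round(4).tolist())
y=np.array([-np.sin(.191),np.cos(.191)]);s=(q[:,:2]-q[:,:2].mean(0))@y
for a in np.arange(-.02,.02,.005):
    k=(s>=a)&(s<a+.005)
    if k.sum(): print(round(a,3),k.sum(),q[k].mean(0).round(4))
c0=np.array([.4339,-.1503]);t=c0-.030*y;print(t)
rows([(*t,.10,.191-np.pi/2+1e-3),(*t,.0675,.191-np.pi/2+1e-3)]);o=arm.observe();print(o["joints"],o["position"])
```

```text
bar 692 [ 0.4235 -0.1     0.0851] [[0.4133, -0.1345, 0.0818], [0.4367, -0.0705, 0.0872]]
hood 12881 [0.0019 0.0049 0.1036]
rocker 280 [ 0.4339 -0.1556  0.0588] [[0.4252, -0.1693, 0.0462], [0.4431, -0.1347, 0.0637]]
-0.02 3 [ 0.4282 -0.1737  0.0461]
-0.015 43 [ 0.4358 -0.1675  0.0605]
-0.01 38 [ 0.4355 -0.1624  0.059 ]
-0.005 61 [ 0.4345 -0.1581  0.0588]
0.0 58 [ 0.4335 -0.1533  0.0579]
0.005 47 [ 0.432  -0.1488  0.0568]
0.01 8 [ 0.4257 -0.1456  0.0544]
0.015 10 [ 0.4358 -0.1372  0.0726]
[ 0.43959522 -0.17975445]
[-0.078, 0.0031, 0.1581, 1.571]
[-0.078, 0.0029, 0.1906, 1.571]
[-0.57944075  0.08724111  0.7746341   2.0255059  -0.07271651  1.05118579
  0.42110102] [ 0.42109879 -0.10401583  0.25813014]
```

View pics/w7.png

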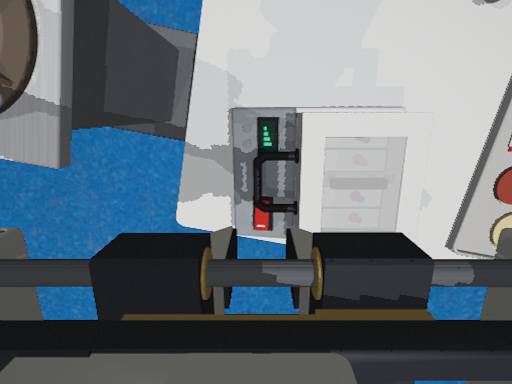

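The lid is flat shut: the hood top is level at 0.1036 m, with the carrier visible inside. The rocker is at (263,215), with its right end clear of the bar. Now I press it.

Call:
jog_arm([
  [-0.01, 0, 0, 0.18],
  [-0.02, 0, 0, 0.36],
  [-0.04, 0.001, 0, 0.54],
  [-0.06, 0.002, 0, 0.72],
  [-0.078, 0.003, 0, 0.9],
  [-0.078, 0.003, 0.0, 1.08],
  [-0.078, 0.003, 0.0, 1.26],
  [-0.078, 0.003, 0.03, 1.44],
  [-0.078, 0.003, 0.08, 1.571],
  [-0.078, 0.003, 0.13, 1.571],
  [-0.078, 0.003, 0.158, 1.571],
  [-0.078, 0.003, 0.158, 1.571],
  [-0.078, 0.003, 0.158, 1.571],
], hand=0)

```text
clock: 25.15
position: [0.4376, -0.181, 0.0992]
ee_rot: [3.127, 0.298, -0.0]
force: [0.2, -0.1, 0.2]
width: 0.004
gripper_force: 0.0
```

Run:
```python
from h import *
o=arm.observe();print(o["position"],o["joints"]);rows([(.4396,-.1798,.064,.191-np.pi/2)],o)
```

```text
[ 0.43760971 -0.18096704  0.099154  ] [-0.36867457  0.49319405  0.8881986   2.14064658 -0.5634836   0.75715244
 -0.49381395]
[0.0022, -0.0008, 0.0352, -0.001]
```

Call:
jog_arm([
  [0.002, -0.001, 0.015, 0],
  [0.002, -0.001, 0.022, 0],
  [0.002, -0.001, 0.026, 0],
  [0.002, -0.001, 0.03, 0],
  [0.002, -0.001, 0.032, 0],
  [0.002, -0.001, 0.034, 0],
  [0.002, -0.001, 0.035, 0],
  [0.002, -0.001, 0.035, 0],
])

```text
clock: 26.15
position: [0.4402, -0.1801, 0.0642]
ee_rot: [3.126, 0.298, 0.002]
force: [4.0, -5.6, 2.4]
width: 0.007
gripper_force: 2.6
```

Call:
jog_arm([
  [0, 0, 0.001, 0],
  [0, 0, 0.001, 0],
  [0, 0, -0.02, 0],
  [0, 0, -0.06, 0],
  [0, 0, -0.12, 0],
  [0, 0.02, -0.16, 0],
  [0, 0.02, -0.16, 0],
])

```text
clock: 27.02
position: [0.444, -0.2, 0.226]
ee_rot: [3.127, 0.298, 0.006]
force: [0.6, 0.7, -0.4]
width: 0.007
gripper_force: 0.0
```

Run:
```python
from h import *
y=np.array([-np.sin(.191),np.cos(.191)]);c0=np.array([.4339,-.1503])
for n in ("wrist","top"):
    w=arm.get_image(n);P=world(w)
    c=cv2.cvtColor(w["color"],cv2.COLOR_RGB2HSV)
    r=(c[...,1]>150)&((c[...,0]<8)|(c[...,0]>172))&(c[...,2]>90)&(abs(P[...,0]-.434)<.025)&(abs(P[...,1]+.15)<.03);q=P[r]
    print(n,len(q))
    s=(q[:,:2]-c0)@y
    for a in np.arange(-.02,.02,.005):
        k=(s>=a)&(s<a+.005)
        if k.sum(): print(round(a,3),k.sum(),np.median(q[k],0).round(4))
    if n=="wrist": save(w,"w8.png")
```

```text
wrist 518
-0.02 51 [ 0.4411 -0.168   0.0572]
-0.015 64 [ 0.4371 -0.1622  0.0575]
-0.01 78 [ 0.4366 -0.1575  0.0581]
-0.005 73 [ 0.4359 -0.1526  0.0582]
0.0 77 [ 0.4333 -0.148   0.0586]
0.005 74 [ 0.4331 -0.143   0.0591]
0.01 70 [ 0.4313 -0.1383  0.0591]
0.015 2 [ 0.421  -0.1344  0.0468]
top 43
-0.02 8 [ 0.4402 -0.1681  0.0569]
-0.015 9 [ 0.4327 -0.163   0.0551]
-0.01 10 [ 0.4372 -0.1584  0.0555]
-0.005 10 [ 0.4309 -0.1534  0.0552]
0.0 4 [ 0.431  -0.1493  0.0566]
0.005 1 [ 0.4263 -0.1457  0.0572]
```

The rocker has only gone part of the way: the fingertips are narrower than I assumed and caught just its end. I'll press again further in.

Run:
```python
from h import *
y=np.array([-np.sin(.191),np.cos(.191)]);t=np.array([.434,-.1507])-.017*y
o=arm.observe();rows([(*t,.08,.191-np.pi/2),(*t,.064,.191-np.pi/2)],o)
```

```text
[0.0007, -0.0307, 0.1432, -0.0]
[0.0007, -0.0306, 0.1592, -0.0]
```

View pics/w8.png

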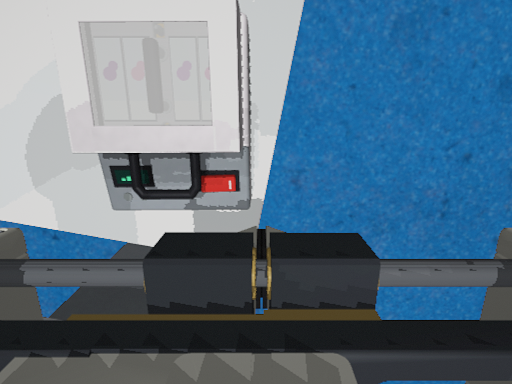

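The rocker at (218,184) is accessible, with the bar's right post at (195,172), left of the press point.

Call:
jog_arm([
  [0.001, -0.031, 0.05, 0],
  [0.001, -0.031, 0.1, 0],
  [0.001, -0.031, 0.14, 0],
  [0.001, -0.031, 0.148, 0],
  [0.001, -0.031, 0.153, 0],
  [0.001, -0.031, 0.157, 0],
  [0.001, -0.031, 0.159, 0],
  [0.001, -0.031, 0.159, 0],
])

```text
clock: 28.12
position: [0.439, -0.1687, 0.0662]
ee_rot: [-3.127, -0.298, -0.004]
force: [-4.4, 1.1, 16.4]
width: 0.007
gripper_force: 7.3
```

Call:
jog_arm([
  [0, 0, 0.001, 0],
  [0, 0, 0.002, 0],
  [0, 0, 0.002, 0],
])

```text
clock: 28.5
position: [0.4391, -0.1688, 0.0654]
ee_rot: [-3.126, -0.297, -0.006]
force: [-10.7, 3.8, 40.7]
width: 0.006
gripper_force: 19.0
```

Call:
jog_arm([
  [0, 0, -0.02, 0],
  [0, 0, -0.06, 0],
  [0, 0, -0.12, 0],
  [0, 0.03, -0.16, 0],
  [0, 0.05, -0.16, 0],
  [0, 0.05, -0.16, 0],
])

```text
clock: 29.25
position: [0.4481, -0.2185, 0.2239]
ee_rot: [3.127, 0.296, 0.004]
force: [-1.0, 0.6, -1.0]
width: 0.008
gripper_force: 0.0
```

Run:
```python
from h import *
y=np.array([-np.sin(.191),np.cos(.191)]);c0=np.array([.4339,-.1503])
w=arm.get_image("wrist");P=world(w)
c=cv2.cvtColor(w["color"],cv2.COLOR_RGB2HSV)
r=(c[...,1]>150)&((c[...,0]<8)|(c[...,0]>172))&(c[...,2]>90)&(abs(P[...,0]-.434)<.025)&(abs(P[...,1]+.15)<.03);q=P[r]
s=(q[:,:2]-c0)@y
for a in np.arange(-.02,.02,.005):
    k=(s>=a)&(s<a+.005)
    if k.sum(): print(round(a,3),k.sum(),np.median(q[k],0).round(4))
A=np.c_[s,(q[:,:2]-c0)@[y[1],-y[0]],np.ones(len(s))];print("fit",np.linalg.lstsq(A,q[:,2],rcond=None)[0])
k=(P[...,2]>.09)&(P[...,2]<.13)&(abs(P[...,0]-.53)<.07)&(abs(P[...,1]+.085)<.06)
q=P[k];A=np.c_[q[:,:2]-[.5275,-.086],np.ones(len(q))];print("hood",len(q),np.linalg.lstsq(A,q[:,2],rcond=None)[0].round(4))
t=arm.get_image("top");T=world(t);b=np.load("top0.npz")["P"]
for n,(u0,u1,v0,v1) in dict(jar=(255,271,144,169),drop=(293,302,155,165),petri=(271,286,174,186)).items():
    for Q in (b,T):
        z=Q[v0:v1,u0:u1];m=z[...,2]>.006;print(n,m.sum(),np.median(z[m],0).round(3))
```

```text
-0.02 50 [ 0.4407 -0.168   0.0546]
-0.015 77 [ 0.4367 -0.1623  0.0562]
-0.01 78 [ 0.4363 -0.1577  0.0575]
-0.005 78 [ 0.4352 -0.1527  0.0586]
0.0 82 [ 0.434  -0.1479  0.06  ]
0.005 80 [ 0.4324 -0.1429  0.0609]
0.01 68 [ 0.431  -0.1385  0.0622]
0.015 4 [ 0.4216 -0.1334  0.0469]
fit [0.23064011 0.08492363 0.05883247]
hood 21967 [-0.0004  0.0003  0.1037]
jar 280 [0.644 0.271 0.095]
jar 269 [0.644 0.271 0.095]
drop 78 [0.649 0.162 0.049]
drop 79 [0.649 0.162 0.049]
petri 72 [0.592 0.217 0.008]
petri 68 [0.595 0.217 0.008]
```

```bash
python3 -c "
from cell import arm
print(arm.sign_off())"
```

```text
the job is handed in; nothing more can be done
None
```

I handed the job in at about 29 s: the carrier lies flush over both pins, the lid is shut, and the rocker is on after a second press (the first only moved it part of the way). The jar, bottle and dish measured unmoved, and the second press peaked at 40.7 N at the wrist, through the fingertips.

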